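Untwist the truffle dish from its stand and hold it level

ROBOT

A 6-joint arm with a two-finger parallel gripper is mounted at the origin on a cart in front of the work surface, level with it; the furniture and walls round the work are solid. World frame = base frame: x ahead of the robot, y to its left, z up, the work surface at z = 0. Lengths are in mm, angles in rad, forces in N, time in s.
With the tool pointing down it reaches from about 325 to 875 mm from the base axis. Payload 4.4 kg.
Tool frame: the origin (TCP) lies on the centre line of the jaws, within the pads' length; the fingertips stand ahead of it and the grasp point (between the pads) lies 6 mm ahead of it (ctrl.tcp_to_tips is the z of the fingertips in the tool frame, in mm); z points along the fingers, y is the direction in which the jaws open and shut (so a half turn about z gives the same grasp; the last joint's range is limited). The gripper opens to 85 mm and grips with 20 to 120 N. Pads are 22 mm wide; open, the fingers measure 114 mm over their backs; the gripper's body (76 mm by 85 mm) begins 54 mm behind the grasp point. The pads swing forward as they close: fully open they stand 13 mm farther back than shut.
Start: joints at [-1.397, 0.207, 1.542, -0, 1.393, -0.15], TCP at [183.481, -544.942, 256.282] pointing down, gripper open.
Joint ranges: [-2.73, 2.73], [-0.86, 2.22], [0.23, 2.46], [-1.11, 4.25], [0.08, 2.63], [-2.82, 2.82]. Speed limits (rad/s): [2.79, 2.79, 3.14, 3.14, 3.14, 3.14].

INTERFACE

Orientations are given as a 3x3 rotation matrix whose columns are the frame's x, y, z axes.
In Python, from plant import ctrl, sensors, optics gives the robot as it stands. Calls block until the motion is done:
- ctrl.move_ptp(position, orientation): joint-space move of the TCP to a pose.
- ctrl.move_l(position, rot=None, vel=150, threshold=None): straight line of the TCP; rot=None keeps the orientation; vel is the mean speed in mm/s. With threshold (N) it stops when the force on the tool has changed by that much, and returns True; else False.
- ctrl.set_joints(angles): joint-space move.
- ctrl.gripper_to(opening, force=None): finger opening in mm; force is the grip in N (None keeps the last); returns when the fingers have stopped.
- ctrl.hold(seconds).
- ctrl.solve_ik(position, orientation): joint angles nearest the present ones, or None.
- sensors.read_state(): the state.
- optics.grab_frame(name): name is "scene" or "side" or "wrist"; returns (picture, depth): 420x560x3 uint8, red, green, blue; 420x560 float32, mm along the optical axis (not along the pixel's ray), 0 where there is no reading.
- optics.camera_params(name): a dict with "mtx" (3x3 intrinsics, pixels), "R" (3x3) and "t" (3): a world point X has camera coordinates R X + t; the wrist camera has in their place "T_tool_cam" (4x4, takes a point from camera to tool coordinates, whose origin is the TCP and whose axes are the flange's). Camera axes: x right, y down, z forward; pixel columns grow to the right and rows downward; lengths in mm; the calibration is good to about 2 mm. A picture is of the moment at which its call begins: read the wrist's pose just before it. camera_params takes no time and is no camera call.
A pose or a line that the arm cannot do raises ctrl.MotionError and nothing moves.
- ctrl.finish_job(): hands the job in, once; it reports no verdict.
The state is a dict: "t": time; "q": joint angles; "qvel": joint speeds; "tau": joint torques, N m; "eef_pos": TCP position; "eef_rot": TCP orientation; "force": force on the tool from outside, world axes, zero at the start; "wrist_torque": the same for the moment, N m; "grip_width": finger opening in mm.
Only numpy, scipy, OpenCV 4.12 (cv2) and the standard library are available. Lean on these libraries where they do the work, as an engineer would, in place of code of your own. Each camera call takes 0.05 s, during which the arm holds its last target.

TASK

A finished truffle lies in the hollow of an enamel dish that is twist-locked on its decorating stand. Take the dish by the grip of its bow handle, turn it a quarter turn anticlockwise (seen from above) to free it from the lock, then lift it straight up about 10 cm above the stand and finish while still holding it there, steady and level, ready to be handed over. Keep the truffle in the middle of the dish all the time without touching it, and leave the cups and the ring cutter near it where they are.

Things in the scene. Friction and masses are not known exactly. Their poses are not given: they have to be found in the camera images.
- dish_grip (a point): Centre of the straight black grip bar at the top of the bow handle, above the middle of the dish: 72 mm long (x), 14 wide (y), 18 high (z), free on both sides and above; thin steel bows run from its ends to the rim at x = +-78 mm. z is up when the dish is level. Seated, it is 158 mm above the worktop; the truffle's top is 66 mm and the rim 82 mm lower. Dish and handle: 0.29 to 0.45 kg.
- dish: Loose dish, pale green enamel, 176 mm across. Origin: centre of its foot's underside, z up, x along the handle. The foot sits 40 mm above the worktop in the stand's socket, where lips hold down its two lugs. After 90 (+-8) degrees anticlockwise from above it lifts out freely; stops block 8 degrees past that and 8 degrees clockwise of locked. It turns easily (2 mm play), with no pushing or lifting.
- dish_middle (a point): Lowest point of the dish's hollow, on its axis, 100 mm below the grip's centre; frame as the dish's. The hollow slopes 4 degrees up to a thin dark ring of 36 mm radius, then 18 degrees to the rim: a tilt or a jerk sends the truffle rolling.
- truffle_center (a point): Centre of the truffle, a loose chocolate ball of 34 mm diameter, 20 to 33 g, with a fine white drizzle, lying in the middle of the dish; it rolls easily.
- stand: White pedestal, fixed by its suction foot, 200 mm across; socket collar 102 mm across, top 54 mm high. Origin: centre of its underside. Its x axis points to one of two red dots on the foot: locked, the handle lines up with the red dots within about 4 degrees; free, with the green dots, a quarter turn from them.
- custard_cup: Paper portion cup of set custard, 59 mm wide, 43 mm high, standing left of the stand; origin at its underside. Leave it.
- cup_stack: Nested stack of empty paper cups, 60 mm wide, 86 mm high, right of the stand; origin at its underside. Leave it.
- small_ring: Open steel ring cutter, 55 mm wide, 31 mm high, left of the stand and farther back; origin at its underside. Leave it.
Not all that is in view belongs to the job. Leave any purple look-alike of the dish alone.

How it is judged:
By the outcome, as a careful person would: the job done as asked, in the order asked, and still so for the second after the job is handed in, while the arm keeps its last pose, push and grip.
It also fails if it takes over 42 s, if anything falls off the work surface, if the arm or the gripper's body presses on something with over 40 N, if the wrist force passes 120 N, or if a joint passes its speed limit or range.

## Working session

There is one attempt and no reset: what is moved stays moved. The work goes in short steps, each a Python script; the robot and the scene stay as the last script left them, time stands still between calls to the robot, and variables do not carry over. Pictures are saved under pics/ and viewed, and the job is handed in when it is done.

```bash
mkdir -p pics; ls; python3 - <<'E'
from plant import ctrl,sensors,optics
import cv2,numpy as np
for n in ["scene","side"]:
    p,d=optics.grab_frame(n); cv2.imwrite(f"pics/{n}0.png",p[:,:,::-1]); np.save(f"pics/{n}0.npy",d)
    print(n,optics.camera_params(n))
print(optics.camera_params("wrist"),ctrl.tcp_to_tips)
s=sensors.read_state();print(s["t"],s["eef_rot"],s["force"],s["grip_width"])
E
```

```text
pics
scene {'mtx': array([[503.04063785,   0.        , 284.58235343],
       [  0.        , 503.04063785, 206.12799557],
       [  0.        ,   0.        ,   1.        ]]), 'R': array([[-0.61089427, -0.79169464, -0.00527075],
       [-0.5357355 ,  0.41827225, -0.73350924],
       [ 0.58291994, -0.44527286, -0.67965904]]), 't': array([ 355.75305424,  459.34234747, 1000.6913196 ])}
side {'mtx': array([[411.30388263,   0.        , 276.53820311],
       [  0.        , 411.30388263, 211.49130972],
       [  0.        ,   0.        ,   1.        ]]), 'R': array([[-0.97665939, -0.21360338, -0.02258391],
       [-0.09921331,  0.54187245, -0.83458431],
       [ 0.19050762, -0.81286397, -0.55041712]]), 't': array([ 594.49357027,  165.86149001, 1053.99574216])}
{'mtx': array([[374.0606622 ,   0.        , 286.16390862],
       [  0.        , 374.0606622 , 213.73306284],
       [  0.        ,   0.        ,   1.        ]]), 'T_tool_cam': array([[-1.74958043e-04, -9.63574995e-01, -2.67438214e-01,
         6.66136115e+01],
       [ 9.99999462e-01,  1.04845730e-04, -1.03195676e-03,
        -5.95821891e-01],
       [ 1.02240748e-03, -2.67438251e-01,  9.63574458e-01,
        -1.18370357e+02],
       [ 0.00000000e+00,  0.00000000e+00,  0.00000000e+00,
         1.00000000e+00]])} 25.0
0.1 [[ 9.47728713e-01  3.19077046e-01 -3.54549039e-04]
 [ 3.19077085e-01 -9.47726554e-01  2.04755882e-03]
 [ 3.17313481e-04 -2.05365876e-03 -9.99997841e-01]] [0.34715075 0.42974346 0.13923874] 84.90324868234322
```

View pics/scene0.png

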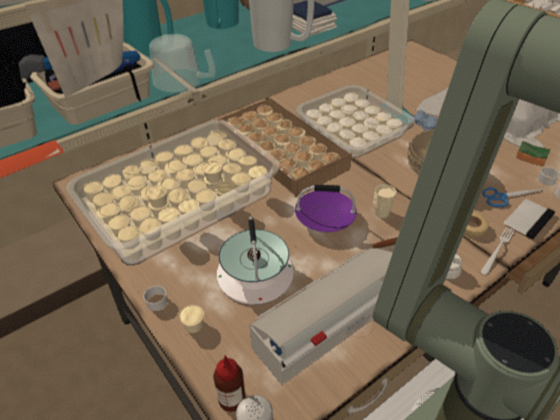

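View pics/side0.png

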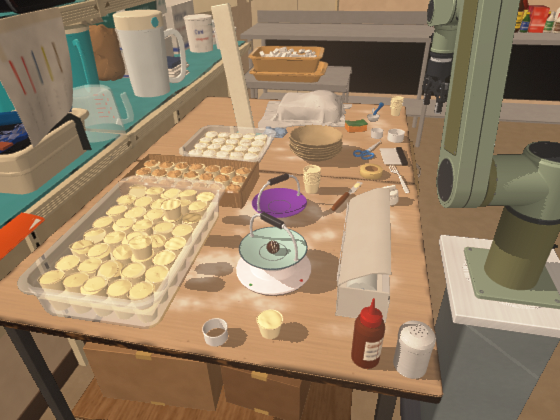

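The green dish on the white stand is at about scene (254,255) and side (273,245). The purple look-alike is just behind it. I'll enlarge both views.

```bash
python3 - <<'E'
import cv2
a=cv2.imread("pics/scene0.png")[195:315,195:345];b=cv2.imread("pics/side0.png")[170:300,220:330]
cv2.imwrite("pics/c1.png",cv2.resize(a,None,fx=5,fy=5,interpolation=cv2.INTER_CUBIC))
cv2.imwrite("pics/c2.png",cv2.resize(b,None,fx=4.6,fy=4.6,interpolation=cv2.INTER_CUBIC))
E
```

```text
(no output)
```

View pics/c1.png

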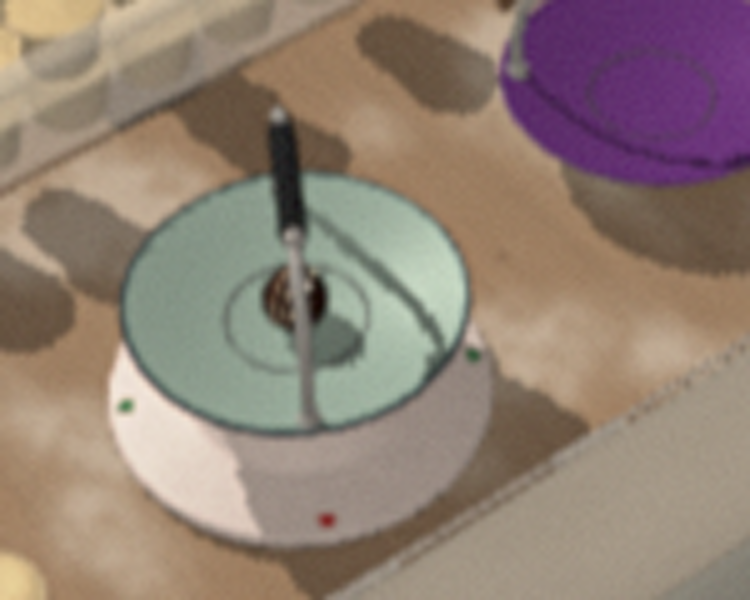

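View pics/c2.png

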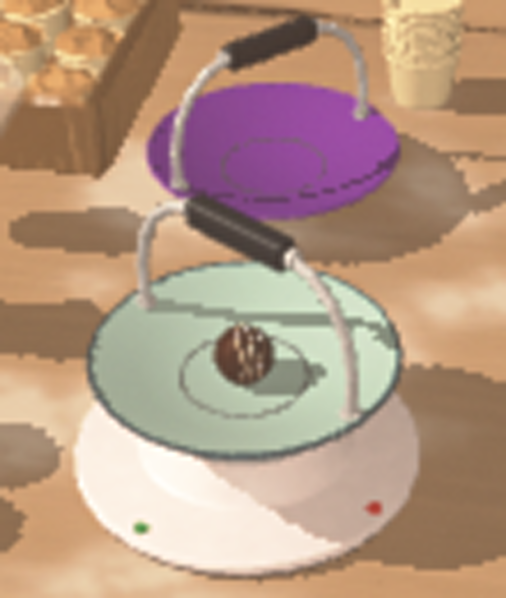

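```bash
cat > h.py <<'E'
import numpy as np,cv2
from plant import ctrl,sensors,optics
def ray(n,uv):
    c=optics.camera_params(n);R,t=c["R"],c["t"]
    d=R.T@np.linalg.inv(c["mtx"])@np.array([*uv,1.]);return -R.T@t,d
def atz(n,uv,z):
    o,d=ray(n,uv);return o+d*(z-o[2])/d[2]
def proj(n,X):
    c=optics.camera_params(n);p=c["mtx"]@(c["R"]@np.asarray(X,float)+c["t"]);return p[:2]/p[2]
def tri(u1,u2):
    P=[]
    for n in("scene","side"):
        c=optics.camera_params(n);P.append(c["mtx"]@np.c_[c["R"],c["t"]])
    X=cv2.triangulatePoints(P[0],P[1],np.array(u1,float).reshape(2,1),np.array(u2,float).reshape(2,1)).ravel();return X[:3]/X[3]
E
python3 - <<'E'
from h import *
np.set_printoptions(precision=1,suppress=True)
s=lambda u,v:(u/5+195,v/5+195)
e=lambda u,v:(u/4.6+220,v/4.6+170)
print("cams",ray("scene",(0,0))[0],ray("side",(0,0))[0])
for a in[(278,118),(290,230)]: print("scene z158",atz("scene",s(*a),158))
for a in[(190,208),(290,250)]: print("side z158",atz("side",e(*a),158))
print(tri(s(278,118),e(190,208)),tri(s(290,230),e(290,250)))
print("red",atz("scene",s(327,521),15),atz("side",e(374,508),15))
print("green",[atz("scene",s(*a),15) for a in[(126,406),(472,355)]],atz("side",e(141,528),15))
print("ring c",atz("scene",s(297,318),62),atz("side",e(244,375),62))
print("rim c",atz("scene",s(295,303),76),atz("side",e(246,360),76))
for nm,a,z in [("custard",(191,319),21),("ring",(156,298),15),("stack",(385,202),43)]: print(nm,atz("scene",a,z))
for nm,a,z in [("custard",(270,322),21),("ring",(215,332),15),("stack",(312,180),43),("box",(367,270),60)]: print(nm,atz("side",a,z))
E
```

```text
cams [-119.9  535.1 1018.9] [396.3 893.9 732. ]
scene z158 [634.2  64.3 158. ]
scene z158 [568.8 102.9 158. ]
side z158 [628.9  69.6 158. ]
side z158 [567.4  98.5 158. ]
[631.5  65.8 158.2] [565.8 104.8 162.1]
red [512.1 128.9  15. ] [515.6 132.1  15. ]
green [array([633.8, 167.9,  15. ]), array([552. ,   7.5,  15. ])] [637.  171.6  15. ]
ring c [593.7  86.7  62. ] [597.   89.3  62. ]
rim c [592.   88.4  76. ] [594.6  93.   76. ]
custard [562.2 293.5  21. ]
ring [672.6 329.3  15. ]
stack [ 553.2 -342.6   43. ]
custard [561.  284.3  21. ]
ring [674.9 330.3  15. ]
stack [ 556.9 -337.2   43. ]
box [358.  113.6  60. ]
```

```bash
python3 - <<'E'
from h import *
def Rz(a):
    c,s=np.cos(a),np.sin(a);return np.array([[c,s,0],[s,-c,0],[0,0,-1.]])
for a in(-29,151):
    for z in(330,158,260):
        q=[ctrl.solve_ik([597,87,z],Rz(np.radians(a+k))) for k in(0,95)]
        print(a,z,[None if x is None else np.round(x,2) for x in q])
E
```

```text
-29 330 [array([ 0.  ,  0.22,  1.37, -0.  ,  1.55,  2.08]), array([ 0.  ,  0.22,  1.37, -0.  ,  1.55,  0.42])]
-29 158 [array([ 0.  ,  0.36,  1.56, -0.  ,  1.22,  2.08]), array([ 0.  ,  0.36,  1.56, -0.  ,  1.22,  0.42])]
-29 260 [array([ 0.  ,  0.26,  1.46, -0.  ,  1.41,  2.08]), array([ 0.  ,  0.26,  1.46, -0.  ,  1.41,  0.42])]
151 330 [array([ 0.  ,  0.22,  1.37, -0.  ,  1.55, -1.06]), array([ 0.  ,  0.22,  1.37, -0.  ,  1.55, -2.72])]
151 158 [array([ 0.  ,  0.36,  1.56, -0.  ,  1.22, -1.06]), array([ 0.  ,  0.36,  1.56, -0.  ,  1.22, -2.72])]
151 260 [array([ 0.  ,  0.26,  1.46, -0.  ,  1.41, -1.06]), array([ 0.  ,  0.26,  1.46, -0.  ,  1.41, -2.72])]
```

```bash
cat >> h.py <<'E'
def Rd(deg):
    a=np.radians(deg);c,s=np.cos(a),np.sin(a);return np.array([[c,s,0],[s,-c,0],[0,0,-1.]])
def wray(st,uv):
    c=optics.camera_params("wrist");T=c["T_tool_cam"];R=np.array(st["eef_rot"]);p=np.array(st["eef_pos"])
    d=R@T[:3,:3]@np.linalg.inv(c["mtx"])@np.array([*uv,1.]);return R@T[:3,3]+p,d
def wz(st,uv,z):
    o,d=wray(st,uv);return o+d*(z-o[2])/d[2]
E
python3 - <<'E'
from h import *
import pickle
ctrl.move_ptp([597,87,330],Rd(-29))
s=sensors.read_state();p,d=optics.grab_frame("wrist")
print(s["t"],s["eef_pos"],s["q"],s["force"])
pickle.dump((s,p,d),open("pics/w1.pkl","wb"))
cv2.imwrite("pics/w1.png",p[:,:,::-1])
E
```

```text
2.7833 [597.06528934  86.22877694 329.87929891] [ 1.74226117e-04  2.21284581e-01  1.37283598e+00 -2.58655959e-04
  1.54765762e+00  2.07813521e+00] [-0.93997185  0.02884663 -0.38894596]
```

View pics/w1.png

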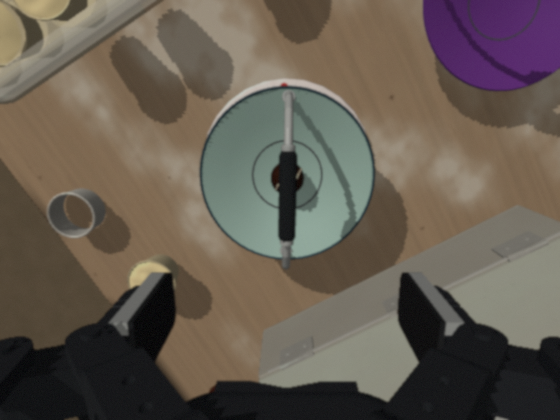

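```bash
python3 - <<'E'
from h import *
import pickle
np.set_printoptions(precision=1,suppress=True)
s,p,d=pickle.load(open("pics/w1.pkl","rb"))
c=p[75:275,190:385,::-1];cv2.imwrite("pics/w1c.png",cv2.resize(c,None,fx=3,fy=3,interpolation=cv2.INTER_CUBIC))
def X(u,v):
    o,dd=wray(s,(u,v));return o+dd*d[v,u]
for n,uv in dict(grip=(288,196),ga=(288,160),gb=(287,232),box=(420,320),box2=(530,270),ring=(262,150),cup=(150,270),cutter=(85,195)).items(): print(n,X(*uv))
# dark grip segmentation
g=p.max(2);m=(g<60).astype(np.uint8);m[:140]=0;m[250:]=0;m[:,:270]=0;m[:,305:]=0
n,l,st,ce=cv2.connectedComponentsWithStats(m);i=1+np.argmax(st[1:,4]);print(st[i],ce[i])
v,u=np.nonzero(l==i);print(cv2.minAreaRect(np.c_[u,v].astype(np.float32)))
# rim fit
hsv=cv2.cvtColor(p,cv2.COLOR_RGB2HSV)
for z in(158,167):print(wz(s,ce[i],z),wz(s,(288.5,151),z),wz(s,(287,241),z))
E
```

```text
grip [598.6  83.5 168.2]
ga [622.6  70.2 166.9]
gb [573.3  98.4 167.4]
box [577.8  47.7 342.4]
box2 [407.4 -81.2 110.8]
ring [632.3  94.8  61.7]
cup [574.  282.2  42. ]
cutter [685.3 306.   21.4]
[ 272  151   32   90 1665] [287.  192.3]
((287.5, 195.5), (89.0, 31.0), 90.0)
[599.6  83.8 158. ] [627.4  67.  158. ] [563.8 103.7 158. ]
[601.3  82.9 167. ] [628.3  66.6 167. ] [566.6 102.1 167. ]
```

View pics/w1c.png

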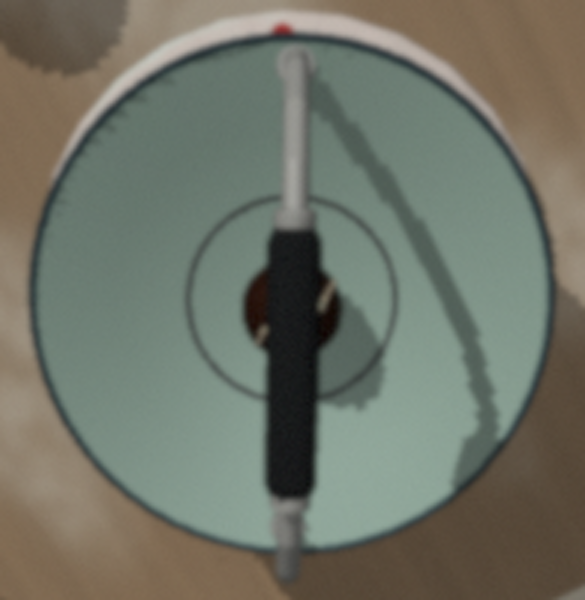

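```bash
python3 - <<'E'
from h import *
import pickle
np.set_printoptions(precision=1,suppress=True)
s,p,d=pickle.load(open("pics/w1.pkl","rb"))
f=lambda u,v:(u/3+190-.33,v/3+75-.33)
print("ring",wz(s,f(291.5,298.5),60.5))
print("rim",wz(s,f(292,293),76))
a,b=wz(s,f(295,230),165),wz(s,f(290,497),165);print("grip",a,b,(a+b)/2,np.degrees(np.arctan2(*(a-b)[1::-1])),np.linalg.norm(a-b))
print("truffle",wz(s,f(292.5,307),75))
print("red",wz(s,f(283,31),10))
print("cup",wz(s,(152,270),43))
# box corners height
for uv in[(300,345),(340,330),(500,250),(520,215),(540,300),(300,370)]:
    o,dd=wray(s,uv);print(uv,o+dd*d[uv[1],uv[0]])
E
```

```text
ring [597.9  84.7  60.5]
rim [601.8  82.4  76. ]
grip [628.   67.2 165. ] [566.7 102.6 165. ] [597.4  84.9 165. ] -30.074039832348067 70.81025272485167
truffle [597.4  84.7  75. ]
red [679.3  43.1  10. ]
cup [573.1 279.6  43. ]
(300, 345) [423.  164.9  79.9]
(340, 330) [420.  116.   82.7]
(500, 250) [422.8 -73.   81.4]
(520, 215) [ 422.  -124.9   33.3]
(540, 300) [385.2 -72.6 127.2]
(300, 370) [413.2 171.3 107.4]
```

```bash
python3 - <<'E'
from h import *
import pickle
np.set_printoptions(precision=3,suppress=True)
ctrl.gripper_to(50)
ctrl.move_l([597.5,84.9,240],Rd(-30),vel=120)
ctrl.hold(.2)
s=sensors.read_state();p,d=optics.grab_frame("wrist")
print(s["t"],s["eef_pos"],s["eef_rot"],s["force"],s["grip_width"])
pickle.dump((s,p,d),open("pics/w2.pkl","wb"))
cv2.imwrite("pics/w2.png",p[:,:,::-1])
E
```

```text
4.375 [598.152  84.935 241.232] [[ 0.866 -0.5    0.002]
 [-0.5   -0.866 -0.   ]
 [ 0.002 -0.001 -1.   ]] [-0.355 -0.792  0.   ] 49.94822824047879
```

View pics/w2.png

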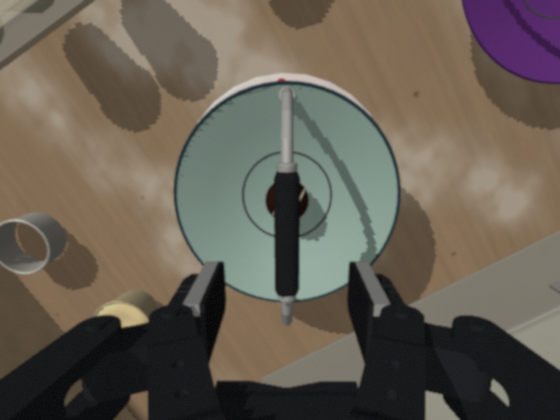

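The grip runs from (288,172) to (286.5,296) and is centred between the fingertips at 223 and 350. I'll check the numbers, then descend.

```bash
python3 - <<'E'
from h import *
import pickle
np.set_printoptions(precision=2,suppress=True)
s,p,d=pickle.load(open("pics/w2.pkl","rb"))
a,b=wz(s,(288,172),166),wz(s,(286.7,296),166);m=(a+b)/2
print(a,b,m,np.degrees(np.arctan2(*(a-b)[1::-1])),np.linalg.norm(a-b)); print("ring",wz(s,(286.8,194.7),60.5))
print(d[200:280:20,287])
tgt=np.array([598.0,84.9,164])
ok=ctrl.move_l(tgt,Rd(-30),vel=60,threshold=6)
ctrl.hold(.2);s=sensors.read_state();print(ok,s["t"],s["eef_pos"],s["force"])
E
```

```text
[628.19  66.24 166.  ] [566.68 102.52 166.  ] [597.43  84.38 166.  ] -30.52861691962875 71.4042106132942
ring [597.71  84.6   60.5 ]
[197.3  200.11 203.2  205.94]
False 6.0417 [598.22  84.91 164.41] [-1.11 -0.32 -0.21]
```

```bash
python3 - <<'E'
from h import *
import pickle
np.set_printoptions(precision=2,suppress=True)
def r(l):
    s=sensors.read_state();print(l,s["t"],s["eef_pos"],s["force"],s["wrist_torque"],round(s["grip_width"],2))
for o,f in[(20,20),(16.5,20),(15,20),(14,20),(10,25),(10,50)]:
    ctrl.gripper_to(o,f);r(o)
ctrl.hold(.3);r("h")
s=sensors.read_state();p,d=optics.grab_frame("wrist")
cv2.imwrite("pics/w3.png",p[:,:,::-1])
p,d=optics.grab_frame("side");cv2.imwrite("pics/s3.png",cv2.resize(p[150:310,200:360,::-1],None,fx=3.7,fy=3.7))
E
```

```text
20 6.4417 [597.96  84.91 163.97] [-0.83  0.17  0.16] [-0.03 -0.    0.02] 19.6
16.5 6.6583 [597.99  84.9  163.97] [ 0.7  -0.15 -0.34] [-0.05 -0.03 -0.03] 17.01
15 6.875 [598.01  84.9  164.02] [ 0.57 -0.19 -0.47] [-0.01  0.   -0.03] 15.41
14 7.0917 [597.99  84.91 163.98] [-0.39  0.55 -0.63] [-0.    0.03 -0.06] 13.86
10 7.3083 [598.12  84.89 164.07] [0.64 0.63 1.54] [0.01 0.02 0.02] 13.47
10 7.525 [598.2   84.89 164.15] [ 0.71 -0.53 -0.8 ] [-0.   -0.12  0.03] 13.5
h 7.825 [598.21  84.86 164.17] [1.31 1.03 0.38] [-0.02 -0.14 -0.02] 13.09
```

View pics/w3.png

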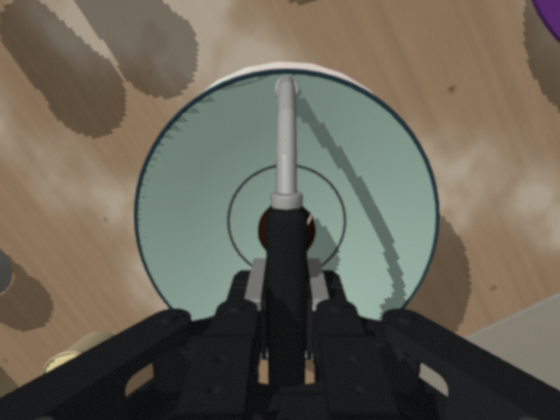

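View pics/s3.png

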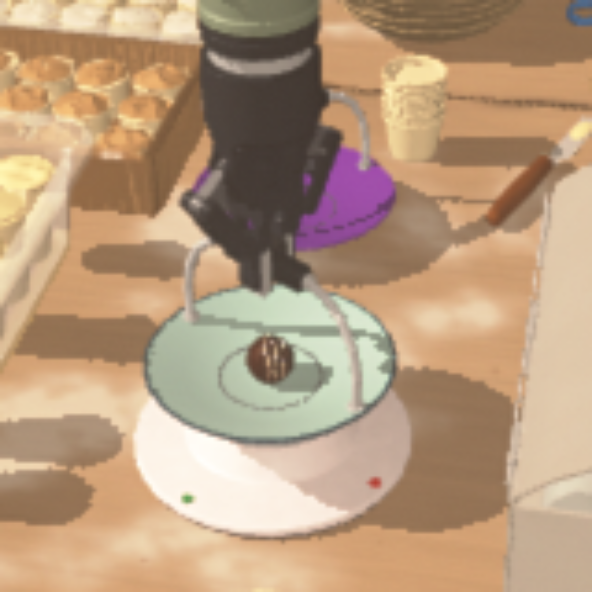

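```bash
python3 - <<'E'
from h import *
np.set_printoptions(precision=2,suppress=True)
def r(l):
    s=sensors.read_state();print(l,s["t"],s["eef_pos"],s["force"],s["wrist_torque"],round(s["grip_width"],2),s["eef_rot"][:,2],np.degrees(np.arctan2(s["eef_rot"][1,0],s["eef_rot"][0,0])));return s
r(0)
for a in(-28,-24):
    ctrl.move_l([598,84.9,164],Rd(a),vel=20);s=r(a)
p,d=optics.grab_frame("wrist");cv2.imwrite("pics/w4.png",p[:,:,::-1])
E
```

```text
0 7.925 [598.18  84.86 164.14] [ 1.7  -0.65  0.22] [-0.03 -0.18 -0.04] 13.15 [ 0. -0. -1.] -30.003336673829764
-28 8.175 [597.99  84.93 164.13] [0.56 0.23 1.06] [-0.02 -0.1   0.01] 12.97 [ 0.  0. -1.] -28.030806014930125
-24 8.425 [597.94  84.93 164.13] [-0.42  0.69  1.63] [-0.04  0.04  0.01] 13.47 [-0. -0. -1.] -24.104878042508595
```

View pics/w4.png

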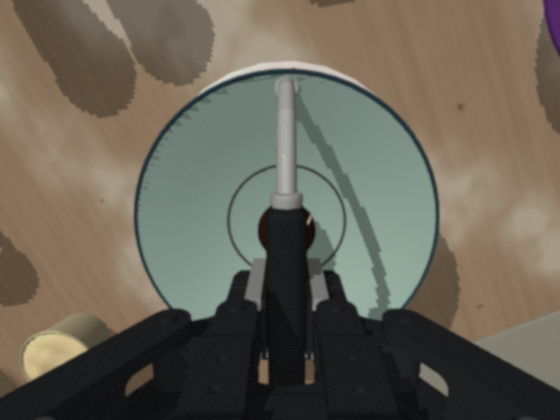

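The dish turns with the gripper and the forces stay low. I'll continue in small steps with an abort guard.

```bash
python3 - <<'E'
from h import *
np.set_printoptions(precision=2,suppress=True)
def r(l):
    s=sensors.read_state();print(l,s["t"],s["eef_pos"],s["force"],s["wrist_torque"],round(s["grip_width"],2));return s
angs=np.linspace(-24,62,36)[1:]
for i,a in enumerate(angs):
    ctrl.move_l([598,84.9,164],Rd(a),vel=20)
    s=sensors.read_state()
    if i%7==6: r(a)
    if np.linalg.norm(s["force"])>10 or abs(s["wrist_torque"][2])>.8: r(("STOP",a));break
ctrl.hold(.2)
s=r("end");print(np.degrees(np.arctan2(s["eef_rot"][1,0],s["eef_rot"][0,0])))
p,d=optics.grab_frame("wrist");cv2.imwrite("pics/w5.png",p[:,:,::-1])
p,d=optics.grab_frame("side");cv2.imwrite("pics/s5.png",cv2.resize(p[150:310,200:360,::-1],None,fx=3.7,fy=3.7))
E
```

```text
-6.799999999999997 10.225 [598.09  84.89 164.11] [ 0.13 -0.59  3.4 ] [0.01 0.02 0.05] 13.02
10.400000000000006 11.975 [598.08  84.9  164.11] [ 0.14 -0.81  5.89] [-0.03 -0.    0.1 ] 13.54
27.6 13.725 [598.08  84.89 164.1 ] [ 0.37 -0.76  4.44] [ 0.04 -0.03  0.09] 13.26
44.80000000000001 15.475 [598.08  84.89 164.11] [-0.5   0.11  4.63] [0.03 0.   0.14] 13.27
62.0 17.225 [598.11  84.91 164.1 ] [0.04 0.27 5.51] [0.04 0.   0.13] 13.3
end 17.425 [598.09  84.9  164.1 ] [-0.23  0.03  5.26] [-0.05  0.03  0.14] 13.27
61.900093597571995
```

View pics/w5.png

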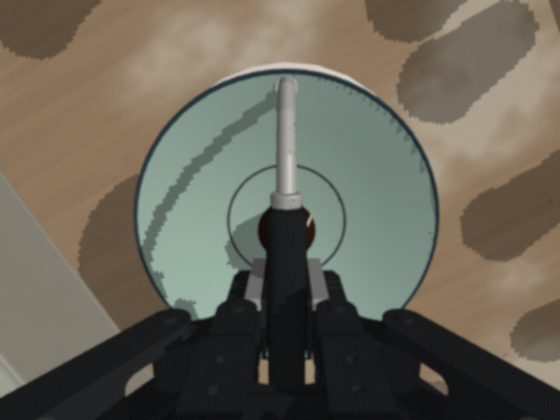

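View pics/s5.png

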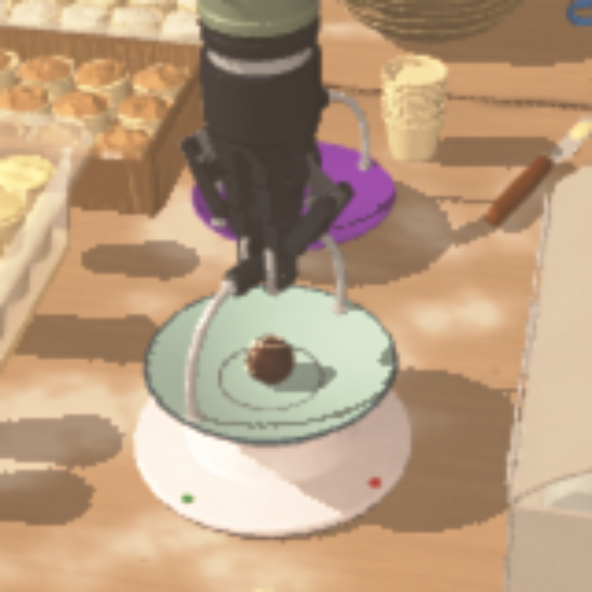

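```bash
python3 - <<'E'
from h import *
np.set_printoptions(precision=2,suppress=True)
def r(l):
    s=sensors.read_state();print(l,s["t"],s["eef_pos"],s["force"],s["wrist_torque"],round(s["grip_width"],2),s["eef_rot"][:,2]);return s
print(ctrl.move_l([598,84.9,168],Rd(62),vel=10,threshold=16));r(4)
ctrl.hold(.1);
print(ctrl.move_l([598,84.9,174],Rd(62),vel=12,threshold=10));r(10)
p,d=optics.grab_frame("side");cv2.imwrite("pics/s6.png",cv2.resize(p[150:310,200:360,::-1],None,fx=3.7,fy=3.7))
E
```

```text
False
4 18.075 [597.37  84.91 167.16] [ 0.1  -1.41 -3.42] [ 0.01 -0.03  0.03] 13.2 [-0.  0. -1.]
False
10 18.825 [598.01  84.91 174.09] [-0.32  0.65 -2.99] [-0.02  0.02  0.03] 12.97 [ 0. -0. -1.]
```

View pics/s6.png

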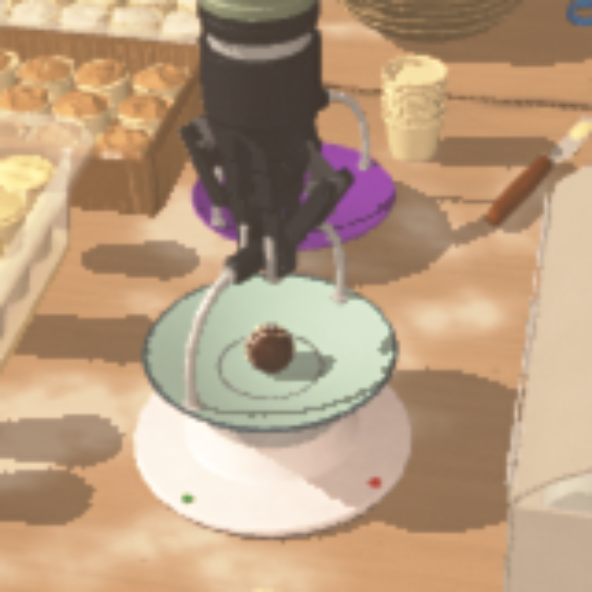

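```bash
python3 - <<'E'
from h import *
np.set_printoptions(precision=2,suppress=True)
def r(l):
    s=sensors.read_state();print(l,s["t"],s["eef_pos"],s["force"],s["wrist_torque"],round(s["grip_width"],2),s["eef_rot"][:,2]);return s
print(ctrl.move_l([598,84.9,268],Rd(62),vel=20,threshold=10));r("up")
ctrl.hold(1);s=r("h")
p,d=optics.grab_frame("side");cv2.imwrite("pics/s7.png",cv2.resize(p[110:310,190:370,::-1],None,fx=3,fy=3))
p,d=optics.grab_frame("scene");cv2.imwrite("pics/c7.png",cv2.resize(p[130:320,130:400,::-1],None,fx=2.9,fy=2.9))
p,d=optics.grab_frame("wrist");cv2.imwrite("pics/w7.png",p[:,:,::-1])
E
```

```text
False
up 23.725 [598.    84.89 268.  ] [-0.21  0.39 -3.81] [-0.04 -0.01  0.01] 13.03 [-0. -0. -1.]
h 24.725 [598.    84.92 268.  ] [-0.37 -0.44 -2.95] [ 0.02 -0.02  0.  ] 13.28 [-0.  0. -1.]
```

View pics/s7.png

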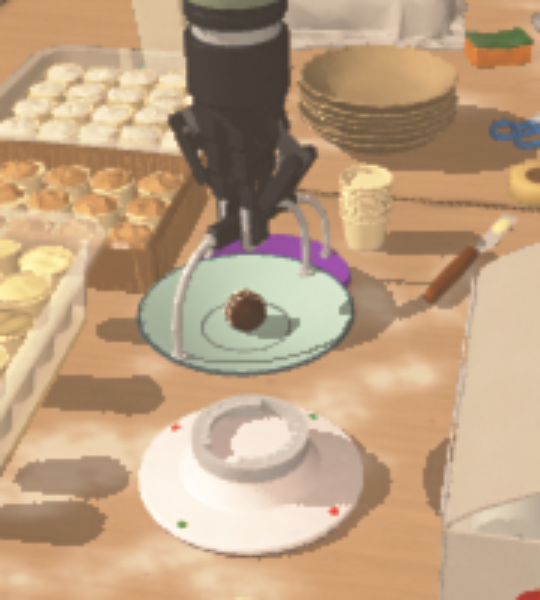

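View pics/c7.png

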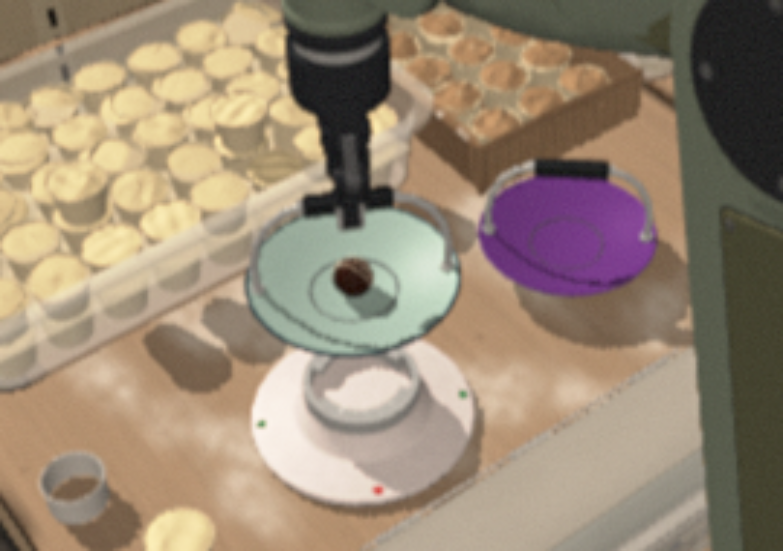

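View pics/w7.png

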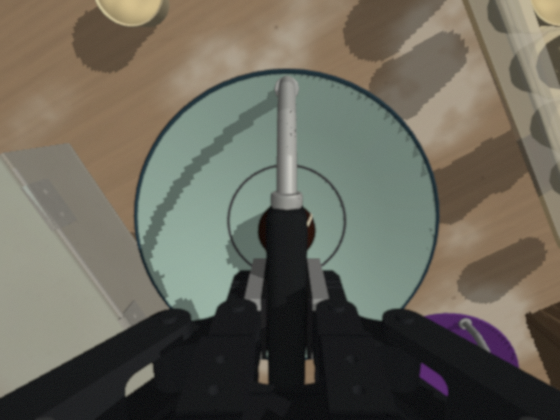

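The dish is clear of the stand. The wrist view of dish and truffle matches the seated one: ring centred at about (287,220) and truffle at (287,230). That means no tilt and no roll, so I'm handing in.

```bash
python3 - <<'E'
from h import *
ctrl.finish_job();print(sensors.read_state()["t"])
E
```

```text
the job is handed in; nothing more can be done
the job is handed in; nothing more can be done
```

I took the dish by its grip, turned it 92° anticlockwise until the handle lined up with the green dots, and lifted it straight up about 104 mm. I handed the job in at about 25 s with the gripper still holding the dish at 50 N.

- **Steady and level:** After a 1 s hold at the top, the arm was steady and the tool vertical. The wrist view of the dish matched the view while it was seated, so it had not tilted.
- **Truffle:** It was still in the middle of the dish, and the gripper did not touch it.
- **Forces:** The highest reading I checked was about 6 N, an upward push while turning. About 3 to 4 N hung on the tool at the top.
- **Surroundings:** The arm made no contact near the cups or the ring cutter, and they looked unmoved. I judged this from the pictures and did not re-measure their positions. The custard cup was only partly in the last views.

No checks failed. The camera estimates of the dish centre disagreed by a few millimetres, so I used the closer wrist-camera measurements.

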